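# Put the sieve and screw ring back on the cocoa shaker

## Task

Put the washed cocoa shaker back together: first seat the flanged sieve flat in the mouth of the pot, then set the screw ring over it and turn it clockwise until it is fully down and tight on the thread. Leave the shaker standing upright on the bench, and do not knock it over or push the scoop, the tin or the cocoa pod about.

Things in the scene. Friction and masses are not known exactly. Their poses are not given: they have to be found in the camera images.
- shaker: Open squat metal pot, 96 mm wide, 106 mm high, standing loose on a rubber foot, about 1 kg: it stands still under a gentle twist. Origin: centre of its underside, z up; x points out through its one strap handle (reaches 83 mm from the axis, 20 to 73 mm high). Its 72 mm neck runs from 82 mm up to the rim.
- shaker_seat (a point): Centre of the ledge inside the shaker's mouth on which the sieve's flange lies, 102 mm above the shaker's underside and 4 mm below its rim. The recess above the ledge is 67 mm wide with chamfered edges. Axes as shaker.
- shaker_thread (a point): On the shaker's axis, 92 mm above its underside: mid-height of the four-start right-hand thread round the neck (ridges 81 mm wide, 86 to 98 mm high). Clockwise from above screws the ring down, 8 mm a quarter turn. Ring angles repeat every quarter turn; tight, the ring's flats face along or square to the handle. At the stop the shaker begins to turn too. Axes as shaker.
- sieve_mid (a point): Centre of the steel sieve, half-way up (15 mm above its underside), z up; about 60 g. Flange 63 mm wide, 5 mm thick; in its middle a perforated cap 40 mm wide with upright sides from 5 to 26 mm and its top at 30 mm. It lies cap up on the bench; hold it across the cap. Seated on the ledge, the flange stands 1 mm proud of the rim.
- ring_mid (a point): Centre of the dark screw ring, half-way up (23 mm above its underside), z up; about 100 g, right way up on the bench. Ribbed skirt 92 mm wide, 26 mm high, 84 mm inside, with four lugs at its lower edge; above it the grip collar. The 52 mm opening passes over the sieve's cap, the lip clamps its flange. Fully down over the sieve, this point is 108 mm above the shaker's underside.
- ring_collar (a point): 36 mm above the ring's underside, centre of its grip collar: 64 mm wide, 26 to 46 mm high, with two flats 59 mm apart, 25 mm wide, each with a small bar before it on the skirt; x points out through one flat: hold it along x. Set on 60 to 85 degrees anticlockwise of tight, the ring rests 5 mm above fully down, and that much clockwise turn, sinking with the thread, tightens it (last 20 degrees: slack); else up to 150.
- scoop: Steel scoop 180 mm long lying behind the work; bystander.
- tin: Round tin 70 mm in diameter, 36 mm high, behind the work; bystander.
- pod: Brown cocoa pod 177 mm long, 62 mm wide, behind the work; bystander.
Mind the look-alikes: they are no part of the job. What is shaped like the part that bears sieve_mid but blue or yellow is not meant.

How it is judged:
By the outcome, as a careful person would: the job done as asked, in the order asked, and still so for the second after the job is handed in, with the robot touching nothing.
It also fails if it takes over 54 s, if anything falls off the work surface, if the arm or the gripper's body presses on something with over 40 N, if the wrist force passes 120 N, or if a joint passes its speed limit or range.

## Robot

A 7-joint arm with a two-finger parallel gripper is mounted at the origin on a cart in front of the work surface, level with it; the furniture and walls round the work are solid. World frame = base frame: x ahead of the robot, y to its left, z up, the work surface at z = 0. Lengths are in m, angles in rad, forces in N, time in s.
With the tool pointing down it reaches from about 0.35 to 0.9 m from the base axis. Payload 8.1 kg.
Tool frame: the origin (TCP) lies at the very end of the fingers, on their centre line; the grasp point (between the pads) lies 19 mm behind it; z points along the fingers, x is the direction in which the jaws open and shut, and the axes are right-handed (so a half turn about z gives the same grasp; the last joint's range is limited). The gripper opens to 92 mm and grips with 3 to 60 N. Pads are 19 mm wide; open, the fingers measure 130 mm over their backs; the gripper's body (75 mm by 190 mm) begins 47 mm behind the grasp point.
Start: joints at [-1.249, 0.434, 0.025, 1.573, -0.012, 1.134, -0.075], TCP at [0.258, 0.569, 0.227] pointing down, gripper open.
Joint ranges: [-2.62, 2.62], [-0.44, 2.09], [-1.27, 1.32], [0.08, 2.57], [-1.32, 4.46], [0.12, 2], [-2.74, 2.74]. Speed limits (rad/s): [2.22, 2.22, 3.01, 3.01, 3.14, 3.14, 3.14].

## Interface

Orientations are given as a rotation vector (axis times angle).
In Python, from cell import status, viewer, arm gives the robot as it stands.
- The arm moves only by the tool jog_arm, never from a script. Its argument "commands" is text: rows parted by semicolons, each of 7 numbers parted by spaces: the closure, from -1 (fully open) to 1 (shut), then the shift along the world's x, y, z normalised to -1 to 1, where 1 is 0.3 m, then the turn, a rotation vector about the world's x, y, z normalised to -1 to 1, where 1 is 2 pi rad. In form: jaw dx dy dz wx wy wz; .... A call has exactly 5 rows; each row shifts and turns the commanded pose from where the row before left it; what a row does not reach is not made up. A row lasts 1/10 s, in which the tool goes at most 50 mm and 8.59 degrees, less where a joint would pass 70% of its speed; a pose out of reach is approached as far as the arm can. A call with a number of a shift or a turn outside -1 to 1 is refused whole. A call with a gripper value outside its range is refused whole. The fingers move at their own pace and stop on an object; "force" is the grip in N (left out, the last holds). Time passes only in rows, so rows that do not move let the fingers close, or fill a call up. It gives the time, the measured TCP pose, the force and the opening at its end, in the units of the state.
- status.observe(): the state, without advancing time (a new reading comes with each control period).
- viewer.get_image(name): name is "scene" or "side" or "wrist"; returns a dict with "pixels" (400x640x3 uint8, red, green, blue), "z_map" (400x640 float32, m along the optical axis (not along the pixel's ray), 0 where there is no reading), "camera_matrix" (3x3 intrinsics, pixels), "k1" (the pictures are not rectified: a ray, as slopes to the right and down, at radius r is drawn at 1 + k1 r^2 times it, then the intrinsics apply), "R" (3x3) and "t" (3): a world point X has camera coordinates R X + t. Camera axes: x right, y down, z forward; pixel columns grow to the right and rows downward; lengths in m; the calibration is good to about 2 mm. A picture is of the moment at which its call begins.
- arm.sign_off(): hands the job in, once; it reports no verdict.
The state is a dict: "clock": time; "joints": joint angles; "dq": joint speeds; "joint_efforts": joint torques, N m; "position": TCP position; "ee_rot": TCP orientation; "force": force on the tool from outside, world axes, zero at the start; "ft_torque": the same for the moment, N m; "width": opening from 0.0 (shut) to 1.0 (fully open).
Only numpy, scipy, OpenCV 4.12 (cv2) and the standard library are available. Lean on these libraries where they do the work, as an engineer would, in place of code of your own. Each camera call takes 0.05 s, during which the arm holds its last target. There are 200 camera calls.

## Working session

There is one attempt and no reset: what is moved stays moved. The work goes in short steps, Python scripts to look and compute and a tool call to move; the robot and the scene stay as the last step left them, time stands still between calls to the robot, and variables do not carry over. Pictures are saved under pics/ and viewed, about 8 in all and at most 12, crops included, and the job is handed in when it is done.

Besides the shell and the picture viewer there is one more tool, called after ">>>" as name(argument=value, ...) on one line, values as JSON. jog_arm: Moves the arm, as the interface text tells. Scaled input: -1 to 1 covers 0.3 m each way for a shift and 2 pi rad each way for a turn. Its arguments: {"type":"object","properties":{"commands":{"type":"string"},"force":{"type":"number"}},"required":["commands"]}

```bash
mkdir -p pics; ls
cat > h.py <<'E'
import numpy as np, cv2
from cell import status, viewer, arm
def grab(name,fn=None):
    d=viewer.get_image(name)
    np.savez('%s.npz'%(fn or name),**{k:np.asarray(v) for k,v in d.items()})
    cv2.imwrite('pics/%s.png'%(fn or name),d['pixels'][:,:,::-1]); return d
def world(d):
    K=d['camera_matrix'];h,w=d['z_map'].shape
    u,v=np.meshgrid(np.arange(w),np.arange(h))
    p=cv2.undistortPoints(np.stack([u,v],-1).reshape(-1,1,2).astype(float),K,np.array([float(d['k1']),0,0,0])).reshape(h,w,2)
    z=d['z_map'];c=np.dstack([p[...,0]*z,p[...,1]*z,z])
    X=(c-d['t'])@d['R']; X[z<=0]=np.nan; return X
def load(n): return dict(np.load('%s.npz'%n))
E
python3 - <<'E'
from h import *
a=grab('scene','s0');b=grab('side','b0')
print(status.observe())
cv2.imwrite('pics/both.png',cv2.resize(np.vstack([a['pixels'],b['pixels']])[:,:,::-1],(480,600)))
for d in(a,b): print(-d['R'].T@d['t'],d['k1'])
E
```

```text
pics
{'clock': 0.1, 'joints': array([-1.24857105,  0.43518687,  0.02493765,  1.57401065, -0.0116219 ,
        1.13400923, -0.07508036]), 'dq': array([ 0.00024089, -0.00105674, -0.00146289, -0.00105946,  0.00073395,
       -0.00090445,  0.00086076]), 'joint_efforts': array([ 4.48856808e-03, -6.69120598e+01,  9.88918506e-01, -3.15152586e+01,
       -6.04969449e-02,  3.73922533e-02,  2.45034649e-06]), 'position': array([0.25743077, 0.56900582, 0.22600042]), 'ee_rot': array([ 2.63912107e+00,  1.70268170e+00, -1.85018806e-03]), 'force': array([ 0.30775478,  0.25521879, -0.64596734]), 'ft_torque': array([0.02647186, 0.05271944, 0.04001394]), 'width': 1.0023430133895204}
[ 0.09053794 -0.75364211  0.75427669] -0.07894191807326227
[ 0.50684249 -1.09694422  0.70724079] -0.14790668981721103
```

View pics/s0.png

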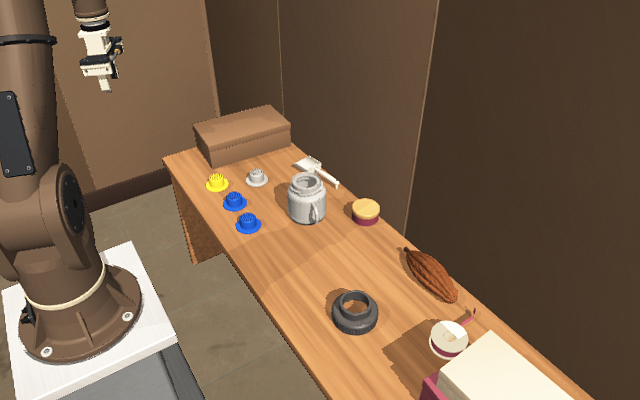

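View pics/b0.png

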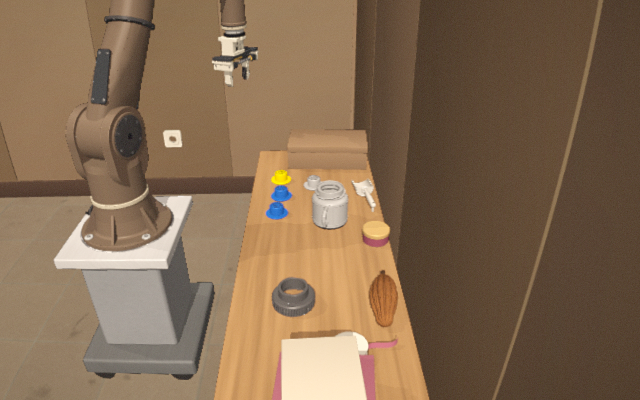

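The scene view shows the grey sieve at (257,177), the shaker at (307,198) with its handle toward the cameras, and the ring at (355,312). The side view shows them at (314,183), (330,205) and (293,296). I'll measure them from depth.

Run:
```python
from h import *
def fit(P,n=''):
    x,y=P[:,0],P[:,1]
    A=np.c_[2*x,2*y,np.ones(len(x))]
    c=np.linalg.lstsq(A,x*x+y*y,rcond=None)[0]
    return c[:2].round(4),round(float(np.sqrt(c[2]+c[0]**2+c[1]**2)),4)
for n,pix in(('s0',[(257,177),(307,198),(355,312)]),('b0',[(314,183),(330,205),(293,296)])):
    d=load(n);X=world(d)
    for nm,(u,v),s in zip(('sieve','shaker','ring'),pix,(16,34,34)):
        P=X[v-s:v+s,u-s:u+s].reshape(-1,3);P=P[~np.isnan(P[:,0])]
        c=np.median(P[P[:,2]>.012],0)
        P=P[np.hypot(*(P[:,:2]-c[:2]).T)<.12]
        print(n,nm,'bench',np.median(P[P[:,2]<.004][:,2]).round(4),'max',np.percentile(P[:,2],99.8).round(4))
        bands={'sieve':[(.008,.022),(.026,.034)],'shaker':[(.03,.06),(.086,.1),(.1,.112)],'ring':[(.005,.02),(.03,.042),(.043,.05)]}[nm]
        for lo,hi in bands:
            Q=P[(P[:,2]>lo)&(P[:,2]<hi)]
            print('  ',lo,hi,len(Q),'lo',Q.min(0)[:2].round(3),'hi',Q.max(0)[:2].round(3),'mean',Q.mean(0)[:2].round(4),'fit',fit(Q))
```

```text
s0 sieve bench 0.0004 max 0.0334
   0.008 0.022 60 lo [0.499 0.183] hi [0.545 0.212] mean [0.513  0.1922] fit (array([0.5199, 0.2052]), 0.0195)
   0.026 0.034 95 lo [0.499 0.186] hi [0.537 0.225] mean [0.5177 0.2033] fit (array([0.5183, 0.2044]), 0.0142)
s0 shaker bench 0.0002 max 0.1073
   0.03 0.06 397 lo [ 0.511 -0.075] hi [0.598 0.053] mean [ 0.5425 -0.0227] fit (array([ 0.5593, -0.0047]), 0.0456)
   0.086 0.1 218 lo [ 0.52  -0.035] hi [0.598 0.042] mean [ 0.5534 -0.0038] fit (array([0.5589, 0.0039]), 0.0353)
   0.1 0.112 268 lo [ 0.523 -0.032] hi [0.596 0.041] mean [0.5601 0.005 ] fit (array([0.5594, 0.0046]), 0.0323)
s0 ring bench -0.0005 max 0.0473
   0.005 0.02 214 lo [ 0.42  -0.365] hi [ 0.511 -0.284] mean [ 0.4436 -0.3451] fit (array([ 0.4647, -0.3204]), 0.0435)
   0.03 0.042 214 lo [ 0.434 -0.351] hi [ 0.493 -0.291] mean [ 0.4629 -0.3226] fit (array([ 0.4639, -0.3206]), 0.0286)
   0.043 0.05 230 lo [ 0.434 -0.351] hi [ 0.496 -0.289] mean [ 0.4652 -0.3196] fit (array([ 0.4654, -0.3194]), 0.0285)
b0 sieve bench -0.0008 max 0.1065Traceback (most recent call last):
  File "<stdin>", line 17, in <module>
    return umr_minimum(a, axis, None, out, keepdims, initial, where)
ValueError: zero-size array to reduction operation minimum which has no identity
```

>>> jog_arm(commands="-1 0.087 -0.121 0 0 0 0;-1 0.087 -0.121 0 0 0 0;-1 0.087 -0.121 0 0 0 0;-1 0.087 -0.121 0 0 0 0;-1 0.087 -0.121 0 0 0 0", force=25)

```text
clock: 0.6
position: [0.3887, 0.3862, 0.2265]
ee_rot: [2.64, 1.703, -0.001]
force: [1.1, -0.0, 1.7]
width: 1.001
```

>>> jog_arm(commands="-0.3 0.087 -0.121 -0.03 0 0 0;-0.3 0.087 -0.121 -0.03 0 0 0;-0.3 0.087 -0.121 -0.03 0 0 0;-0.3 0.087 -0.121 -0.03 0 0 0;-0.3 0.087 -0.121 -0.03 0 0 0")

```text
clock: 1.1
position: [0.5192, 0.2048, 0.1813]
ee_rot: [-2.64, -1.703, 0.0]
force: [0.6, 0.7, 0.4]
width: 0.661
```

Run:
```python
from h import *
d=grab('wrist','w1');X=world(d)
c=np.array([.519,.205])
r=np.hypot(X[...,0]-c[0],X[...,1]-c[1])
for lo,hi in((.027,.034),(.003,.007)):
    m=(r<.036)&(X[...,2]>lo)&(X[...,2]<hi);Q=X[m]
    if len(Q):print(lo,len(Q),Q.min(0).round(4),Q.max(0).round(4),((Q.min(0)+Q.max(0))/2).round(4))
m=(X[...,2]>.015)&(X[...,2]<.04)&(r>.04)&(r<.15); Q=X[m]
print('others',len(Q), Q.min(0) if len(Q) else '', Q.max(0) if len(Q) else '')
```

```text
0.027 1193 [0.4985 0.1865 0.027 ] [0.5379 0.226  0.0332] [0.5182 0.2063 0.0301]
0.003 1199 [0.4873 0.1749 0.003 ] [0.5515 0.2373 0.007 ] [0.5194 0.2061 0.005 ]
others 4642 [0.39585236 0.12380479 0.01502332] [0.64025541 0.3289596  0.03994936]
```

View pics/w1.png

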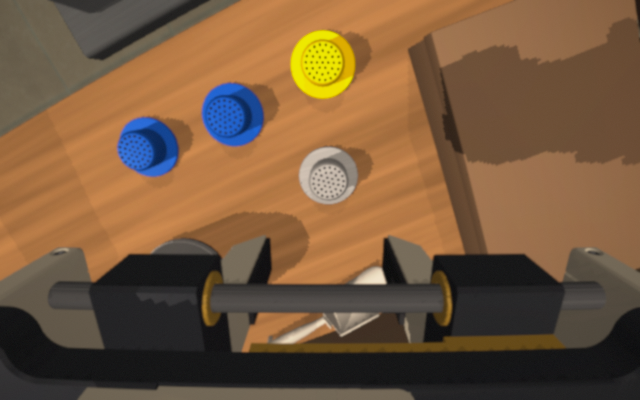

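The wrist view shows the grey sieve at (328,176), standing clear of the look-alikes. The box edge is to its right at about (450,176), so I'll check the body clearance there.

Run:
```python
from h import *
for n in('w1','s0','b0'):
    X=world(load(n));P=X[(X[...,2]>.04)&(X[...,2]<.15)&(abs(X[...,0]-.52)<.3)&(abs(X[...,1]-.2)<.3)]
    r=P[:,:2]-[.5187,.206]
    a=np.radians(65.7);tx=r@[np.cos(a),np.sin(a)];ty=r@[-np.sin(a),np.cos(a)]
    m=(abs(ty)<.06)&(abs(tx)<.18)
    for s in(-1,1):
        k=m&(s*tx>0)
        if k.sum():print(n,s,abs(tx[k]).min(),'z at nearest',P[k][np.argsort(abs(tx[k]))[:5]].round(3).tolist(), 'zmax',P[k][:,2].max())
X=world(load('s0'));P=X[(X[...,2]>.03)&(X[...,2]<.07)&(np.hypot(X[...,0]-.559,X[...,1]-.0045)<.095)]
r=P[:,:2]-[.559,.0045];k=np.hypot(*r.T)>.058;print('handle',r[k].mean(0),np.degrees(np.arctan2(*r[k].mean(0)[::-1])),k.sum(),np.hypot(*r[k].T).max())
```

```text
w1 1 0.09976726547893604 z at nearest [[0.505, 0.322, 0.081], [0.505, 0.322, 0.07], [0.505, 0.322, 0.078], [0.506, 0.321, 0.076], [0.505, 0.322, 0.071]] zmax 0.0858365113135172
s0 1 0.09498126994581339 z at nearest [[0.508, 0.315, 0.064], [0.504, 0.318, 0.074], [0.506, 0.319, 0.059], [0.505, 0.32, 0.046], [0.507, 0.319, 0.045]] zmax 0.08469219566666088
b0 1 0.09661777635361805 z at nearest [[0.504, 0.318, 0.055], [0.508, 0.317, 0.077], [0.511, 0.316, 0.056], [0.508, 0.318, 0.066], [0.508, 0.318, 0.083]] zmax 0.08586951049943331
handle [-0.01892448 -0.07283243] -104.5654087263696 59 0.08197751976122043
```

>>> jog_arm(commands="-0.3 -0.001 0.002 -0.054 0 0 -0.0235;-0.3 -0.001 0.002 -0.054 0 0 -0.0235;-0.3 0 0 -0.054 0 0 -0.0235;-0.3 0 0 -0.054 0 0 -0.0235;-0.3 0 0 -0.054 0 0 -0.0235")

```text
clock: 1.65
position: [0.5176, 0.2077, 0.0999]
ee_rot: [3.078, 0.626, -0.001]
force: [-1.3, -0.1, -0.2]
width: 0.648
```

>>> jog_arm(commands="-0.3 0 0 -0.077 0 0 0;-0.3 0 0 -0.077 0 0 0;-0.3 0 0 -0.077 0 0 0;-0.3 0 0 -0.05 0 0 0;-0.3 0 0 -0.022 0 0 0")

```text
clock: 2.15
position: [0.5168, 0.2074, 0.0082]
ee_rot: [3.076, 0.636, -0.004]
force: [-0.1, 0.8, -0.2]
width: 0.654
```

>>> jog_arm(commands="0.6 0 0 0 0 0 0;0.6 0 0 0 0 0 0;0.6 0 0 0 0 0 0;0.6 0 0 0 0 0 0;0.6 0 0 0 0 0 0")

```text
clock: 2.65
position: [0.5186, 0.208, 0.0107]
ee_rot: [-3.076, -0.636, -0.002]
force: [-0.9, 0.1, 6.2]
width: 0.43
```

>>> jog_arm(commands="0.6 0 0 0.08 0 0 0;0.6 0 0 0.12 0 0 0;0.6 0 0 0.15 0 0 0;0.6 0.01 -0.05 0.15 0 0 0;0.6 0.02 -0.1 0.05 0 0 0")

```text
clock: 3.15
position: [0.5286, 0.1654, 0.1794]
ee_rot: [-3.073, -0.642, -0.01]
force: [0.3, -1.3, -0.3]
width: 0.425
```

>>> jog_arm(commands="0.6 0.025 -0.12 0 0 0 0;0.6 0.025 -0.12 0 0 0 0;0.6 0.025 -0.12 0 0 0 0;0.6 0.02 -0.1 0 0 0 0;0.6 0.01 -0.068 0 0 0 0")

```text
clock: 3.65
position: [0.5586, 0.0014, 0.1751]
ee_rot: [3.077, 0.632, 0.0]
force: [-0.7, -0.2, 0.6]
width: 0.427
```

Run:
```python
from h import *
o=status.observe();print(o['position'],o['ee_rot'],o['width'],o['force'])
d=grab('wrist','w2');X=world(d)
grab('scene','s2')
for n in('w2','s2'):
    X=world(load(n));Q=X[(X[...,2]>.085)&(X[...,2]<.215)&(np.hypot(X[...,0]-.559,X[...,1]-.0045)<.06)]
    h,e=np.histogram(Q[:,2],np.arange(.085,.216,.005));print(n,dict(zip(e.round(3).tolist(),h.tolist())))
```

```text
[0.55860241 0.00136015 0.17511725] [3.07662400e+00 6.31822141e-01 4.70390998e-04] 0.426950412028467 [-0.74619283 -0.24855911  0.6289132 ]
w2 {0.085: 20, 0.09: 520, 0.095: 546, 0.1: 1524, 0.105: 605, 0.11: 0, 0.115: 0, 0.12: 0, 0.125: 0, 0.13: 0, 0.135: 0, 0.14: 0, 0.145: 0, 0.15: 0, 0.155: 0, 0.16: 0, 0.165: 654, 0.17: 1995, 0.175: 325, 0.18: 446, 0.185: 574, 0.19: 2502, 0.195: 1713, 0.2: 378, 0.205: 369, 0.21: 335}
s2 {0.085: 72, 0.09: 85, 0.095: 82, 0.1: 210, 0.105: 51, 0.11: 0, 0.115: 0, 0.12: 0, 0.125: 0, 0.13: 0, 0.135: 0, 0.14: 0, 0.145: 0, 0.15: 0, 0.155: 0, 0.16: 0, 0.165: 99, 0.17: 74, 0.175: 23, 0.18: 28, 0.185: 42, 0.19: 115, 0.195: 53, 0.2: 38, 0.205: 26, 0.21: 25}
```

View pics/w2.png

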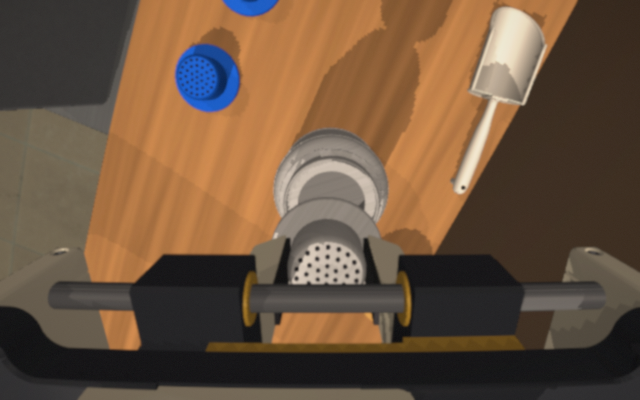

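The wrist view shows the sieve held level in the jaws at (325,265) and the pot mouth at (332,190). Next I'll fit both circles.

```bash
cat >> h.py <<'E'
from scipy.optimize import least_squares
def arc(X,c0,lo,hi,R,rmin,rmax,nb=72,q=95,it=3):
    """fixed-radius circle through the outer edge of points in a height band"""
    P=X[(X[...,2]>lo)&(X[...,2]<hi)][:,:2];c=np.array(c0,float)
    for _ in range(it):
        r=P-c;rr=np.hypot(*r.T);k=(rr>rmin)&(rr<rmax);b=((np.arctan2(r[:,1],r[:,0])+np.pi)/2/np.pi*nb).astype(int)
        E=np.array([P[k&(b==i)][np.argsort(rr[k&(b==i)])[int(q/100*((k&(b==i)).sum()-1))]] for i in range(nb) if (k&(b==i)).sum()>3])
        s=least_squares(lambda p:np.hypot(*(E-p).T)-R,c,loss='soft_l1',f_scale=.001);c=s.x
    res=np.hypot(*(E-c).T)-R
    return c.round(4),len(E),'med|res|',np.median(abs(res)).round(4), 'free R mean',np.hypot(*(E-c).T).mean().round(4)
E
python3 - <<'E'
from h import *
for n in('w2','s2'):
    X=world(load(n))
    print(n,'flange',arc(X,(.5586,.0014),.163,.1765,.0315,.022,.036))
    print('cap',arc(X,(.5586,.0014),.192,.2,.0195,.01,.022))
    print('rim',arc(X,(.559,.0045),.1035,.109,.036,.030,.040))
for n in('s0','b0'):
    X=world(load(n));print(n,'rim',arc(X,(.559,.0045),.1035,.109,.036,.030,.040),'ring',arc(X,(.465,-.3195),.042,.049,.032,.024,.036),'skirt',arc(X,(.465,-.3195),.02,.028,.046,.036,.05))
    print('sieve',arc(X,(.519,.205),.003,.008,.0315,.022,.036))
E
```

```text
w2 flange (array([ 0.5585, -0.001 ]), 30, 'med|res|', np.float64(0.0001), 'free R mean', np.float64(0.0315))
cap (array([ 0.5584, -0.0009]), 47, 'med|res|', np.float64(0.0003), 'free R mean', np.float64(0.0192))
rim (array([0.5594, 0.0058]), 43, 'med|res|', np.float64(0.0001), 'free R mean', np.float64(0.0358))
s2 flange (array([ 0.5596, -0.0021]), 20, 'med|res|', np.float64(0.0009), 'free R mean', np.float64(0.031))
cap (array([0.5598, 0.0041]), 2, 'med|res|', np.float64(0.0), 'free R mean', np.float64(0.0195))
rim (array([0.5604, 0.0057]), 1, 'med|res|', np.float64(0.0), 'free R mean', np.float64(0.036))Traceback (most recent call last):
  File "<stdin>", line 8, in <module>
  File "h.py", line 21, in arc
    s=least_squares(lambda p:np.hypot(*(E-p).T)-R,c,loss='soft_l1',f_scale=.001);c=s.x
    return func(*args, **kwargs)
    vector_fun = VectorFunction(
        fun_wrapped,
    ...<6 lines>...
        workers=workers
    )
    self._update_fun()
    ~~~~~~~~~~~~~~~~^^
    self.f = self.fun_wrapped(xp_copy(self.x))
             ~~~~~~~~~~~~~~~~^^^^^^^^^^^^^^^^^
    return np.atleast_1d(self.fun(x))
                         ~~~~~~~~^^^
    return self.f(x, *self.args, **self.kwargs)
           ~~~~~~^^^^^^^^^^^^^^^^^^^^^^^^^^^^^^
  File "h.py", line 21, in <lambda>
    s=least_squares(lambda p:np.hypot(*(E-p).T)-R,c,loss='soft_l1',f_scale=.001);c=s.x
                                        ~^~
ValueError: operands could not be broadcast together with shapes (0,) (2,)
```

>>> jog_arm(commands="0.6 0.003 0.0227 0 0 0 0;0.6 0 0 -0.05 0 0 0;0.6 0 0 -0.07 0 0 0;0.6 0 0 -0.05 0 0 0;0.6 0 0 0 0 0 0")

```text
clock: 4.25
position: [0.5578, 0.0134, 0.122]
ee_rot: [-3.075, -0.64, 0.006]
force: [-0.2, 0.3, -0.1]
width: 0.425
```

Run:
```python
from h import *
o=status.observe();print(o['position'],o['ee_rot'],o['width'],o['force'])
X=world(grab('wrist','w3'))
print('flange',arc(X,(.5590,.006),.111,.126,.0315,.024,.034))
print('rim',arc(X,(.559,.0055),.1025,.1085,.036,.0335,.039))
k=np.hypot(X[...,0]-.559,X[...,1]-.006)
for a,b in((.022,.0305),(.034,.0355)):
    z=X[...,2][(k>a)&(k<b)&(X[...,2]>.1)];print(a,np.percentile(z,[5,50,95]))
```

```text
[0.55779994 0.01340442 0.12195753] [-3.07452231 -0.63985629  0.0057954 ] 0.42490948742504014 [-0.17016386  0.27090779 -0.0663146 ]
flange (array([0.5576, 0.0111]), 30, 'med|res|', np.float64(0.0001), 'free R mean', np.float64(0.0314))
rim (array([0.5594, 0.0059]), 32, 'med|res|', np.float64(0.0001), 'free R mean', np.float64(0.036))
0.022 [0.11702875 0.14009366 0.21625059]
0.034 [0.10649985 0.2232574  0.23395624]
```

>>> jog_arm(commands="0.6 0.006 -0.0173 0 0 0 0;0.6 0 0 0 0 0 0;0.6 0 0 0 0 0 0;0.6 0 0 0 0 0 0;0.6 0 0 0 0 0 0")

```text
clock: 4.8
position: [0.5613, 0.0059, 0.1241]
ee_rot: [-3.076, -0.636, -0.001]
force: [1.1, 0.2, -0.1]
width: 0.429
```

Run:
```python
from h import *
o=status.observe();print(o['position'],o['ee_rot'],o['width'],o['force'])
X=world(grab('wrist','w4'))
print('flange',arc(X,(.5590,.006),.111,.126,.0315,.024,.034))
print('rim',arc(X,(.559,.0055),.1025,.1085,.036,.0335,.039))
```

```text
[0.56131648 0.00592884 0.12409047] [-3.07647354e+00 -6.35781794e-01 -6.96333855e-04] 0.4285995343330281 [ 1.14392565  0.24209447 -0.1410496 ]
flange (array([0.5612, 0.0037]), 30, 'med|res|', np.float64(0.0001), 'free R mean', np.float64(0.0314))
rim (array([0.5595, 0.0059]), 38, 'med|res|', np.float64(0.0002), 'free R mean', np.float64(0.0359))
```

>>> jog_arm(commands="0.6 -0.0055 0.0073 0 0 0 0;0.6 0 0 0 0 0 0;0.6 0 0 0 0 0 0;0.6 0 0 0 0 0 0;0.6 0 0 0 0 0 0")

```text
clock: 5.35
position: [0.5596, 0.008, 0.1238]
ee_rot: [3.077, 0.636, 0.0]
force: [0.1, 1.0, -1.2]
width: 0.426
```

Run:
```python
from h import *
for i in range(2):
    o=status.observe();print(o['clock'],o['position'],np.abs(o['dq']).max())
    X=world(grab('wrist','w5'))
    print('flange',arc(X,(.5590,.006),.111,.126,.0315,.024,.034))
    print('rim',arc(X,(.559,.0055),.1025,.1085,.036,.0335,.039))
```

```text
5.35 [0.55956357 0.00804188 0.12382955] 0.0018578189517421803
flange (array([0.5594, 0.0058]), 30, 'med|res|', np.float64(0.0001), 'free R mean', np.float64(0.0315))
rim (array([0.5594, 0.0059]), 36, 'med|res|', np.float64(0.0001), 'free R mean', np.float64(0.0359))
5.4 [0.5595817  0.00800284 0.12382841] 0.002992561608843478
flange (array([0.5594, 0.0058]), 30, 'med|res|', np.float64(0.0001), 'free R mean', np.float64(0.0315))
rim (array([0.5594, 0.0058]), 36, 'med|res|', np.float64(0.0001), 'free R mean', np.float64(0.0359))
```

>>> jog_arm(commands="0.6 0 0 -0.012 0 0 0;0.6 0 0 -0.01 0 0 0;0.6 0 0 -0.01 0 0 0;0.6 0 0 -0.008 0 0 0;0.6 0 0 0 0 0 0")

```text
clock: 5.95
position: [0.5594, 0.008, 0.1125]
ee_rot: [-3.076, -0.635, 0.0]
force: [-4.5, 0.6, 11.6]
width: 0.424
```

Run:
```python
from h import *
o=status.observe();print(o['clock'],o['position'],o['force'])
X=world(grab('wrist','w6'))
k=np.hypot(X[...,0]-.5594,X[...,1]-.0058)
for a,b,h in((.022,.0305,.125),(.034,.0355,.11)):
    m=(k>a)&(k<b)&(X[...,2]>.1)&(X[...,2]<h);z=X[...,2][m];print(a,m.sum(),np.percentile(z,[5,25,50,75,95]).round(4))
print('flange',arc(X,(.5594,.006),.104,.126,.0315,.024,.0325))
```

```text
5.95 [0.5594415  0.008003   0.11252447] [-4.48172483  0.63166573 11.62947274]
0.022 1998 [0.1072 0.1078 0.1083 0.1088 0.1218]
0.034 491 [0.1057 0.1065 0.1069 0.1073 0.108 ]
flange (array([0.5591, 0.0058]), 31, 'med|res|', np.float64(0.0001), 'free R mean', np.float64(0.0315))
```

>>> jog_arm(commands="-0.3 0 0 0 0 0 0;-0.3 0 0 0 0 0 0;-0.3 0 0 0 0 0 0;-0.3 0 0 0.05 0 0 0;-0.3 0 0 0.15 0 0 0")

```text
clock: 6.5
position: [0.5569, 0.0082, 0.1689]
ee_rot: [-3.076, -0.636, 0.012]
force: [0.5, 0.2, 0.8]
width: 0.649
```

>>> jog_arm(commands="-0.8 0 0 0.1 0 0 0;-0.8 0 0 0 0 0 0;-0.8 0 0 0 0 0 0;-0.8 0 0 0 0 0 0;-0.8 0 0 0 0 0 0")

```text
clock: 7.0
position: [0.5588, 0.0081, 0.2006]
ee_rot: [-3.076, -0.636, 0.004]
force: [-1.0, 0.3, 0.1]
width: 0.896
```

Run:
```python
from h import *
o=status.observe();print(o['clock'],o['position'],o['force'],o['joints'])
d=grab('wrist','w7');X=world(d)
k=np.hypot(X[...,0]-.5594,X[...,1]-.0058)
for a,b,h in((.022,.0305,.115),(.034,.0355,.11)):
    m=(k>a)&(k<b)&(X[...,2]>.1)&(X[...,2]<h);z=X[...,2][m];print(a,m.sum(),np.percentile(z,[5,25,50,75,95]).round(4))
    P=X[m];print('tilt',np.linalg.lstsq(np.c_[P[:,:2]-[.5594,.0058],np.ones(len(P))],P[:,2],rcond=None)[0].round(4))
print('flange',arc(X,(.5594,.006),.104,.112,.0315,.024,.0325))
X=world(load('s2'));P=X[(X[...,2]>.025)&(X[...,2]<.07)];r=P[:,:2]-[.5594,.0058];q=np.hypot(*r.T);k=(q>.06)&(q<.09)
print('handle',np.degrees(np.arctan2(*r[k].mean(0)[::-1])),k.sum())
for n in('s0','s2'):
  X=world(load(n));
  for R in((.06,.075),(.072,.09)):
    P=X[(X[...,2]>.015)&(X[...,2]<.075)];r=P[:,:2]-[.5594,.0058];q=np.hypot(*r.T);k=(q>R[0])&(q<R[1]);a=np.degrees(np.arctan2(r[k][:,1],r[k][:,0]));print(n,R,np.percentile(a,[5,25,50,75,95]).round(1))
for s in('s0','s2'):
    X=world(load(s));print('ring',arc(X,(.465,-.3195),.042,.049,.032,.024,.036),arc(X,(.465,-.3195),.02,.028,.046,.036,.05))
```

```text
7.0 [0.55878978 0.00811541 0.20058252] [-0.96699544  0.34700151  0.12608399] [-0.41312329  0.36286345  0.40723315  1.79481783 -0.16543519  1.01971486
  0.46541031]
0.022 1559 [0.1071 0.1077 0.1082 0.1086 0.1093]
tilt [ 0.0014 -0.0006  0.1082]
0.034 438 [0.1056 0.1064 0.1069 0.1074 0.108 ]
tilt [-0.0037  0.0015  0.1068]
flange (array([0.559 , 0.0064]), 72, 'med|res|', np.float64(0.0006), 'free R mean', np.float64(0.0309))
handle -104.82653475817507 63
s0 (0.06, 0.075) [-107.2 -106.4 -105.6 -103.5 -100.6]
s0 (0.072, 0.09) [-107.1 -106.3 -104.8 -103.3 -101.7]
s2 (0.06, 0.075) [-107.7 -106.7 -105.8 -103.1 -101. ]
s2 (0.072, 0.09) [-107.3 -106.3 -105.1 -103.3 -101.6]
ring (array([ 0.4646, -0.3173]), 34, 'med|res|', np.float64(0.0016), 'free R mean', np.float64(0.0301)) (array([ 0.4665, -0.3177]), 50, 'med|res|', np.float64(0.0015), 'free R mean', np.float64(0.0444))
ring (array([ 0.4668, -0.3208]), 34, 'med|res|', np.float64(0.0018), 'free R mean', np.float64(0.0298)) (array([ 0.4669, -0.3179]), 50, 'med|res|', np.float64(0.0012), 'free R mean', np.float64(0.0444))
```

>>> jog_arm(commands="-1 -0.031 -0.109 0 0 0 0;-1 -0.031 -0.109 0 0 0 0;-1 -0.031 -0.109 0 0 0 0;-1 -0.031 -0.109 0 0 0 0;-1 -0.031 -0.109 0 0 0 0")

```text
clock: 7.55
position: [0.5122, -0.1566, 0.2012]
ee_rot: [-3.076, -0.636, 0.002]
force: [0.1, -0.2, -0.2]
width: 1.002
```

>>> jog_arm(commands="-1 -0.045 -0.16 0 0 0 0;-1 -0.045 -0.16 0 0 0 0;-1 -0.045 -0.16 0 0 0 0;-1 -0.02 -0.063 0 0 0 0;-1 0 0 0 0 0 0")

```text
clock: 8.05
position: [0.4641, -0.3224, 0.2014]
ee_rot: [3.077, 0.626, -0.003]
force: [-0.3, 0.8, -0.5]
width: 1.001
```

Run:
```python
from h import *
o=status.observe();print(o['clock'],o['position'],o['ee_rot'],o['joints'])
X=world(grab('wrist','w8'))
for i in range(1):
    print('collar',arc(X,(.466,-.3185),.042,.049,.032,.024,.036)); print('skirt',arc(X,(.466,-.3185),.02,.029,.046,.036,.05))
    print('hole',)
```

```text
8.05 [ 0.46412409 -0.32237838  0.20138846] [ 3.07735146e+00  6.25736658e-01 -2.75958472e-03] [ 0.13944921  0.3815351   0.50701469  1.786127   -0.21018426  1.02832263
  1.12637198]
collar (array([ 0.4664, -0.3183]), 72, 'med|res|', np.float64(0.0006), 'free R mean', np.float64(0.0311))
skirt (array([ 0.4664, -0.3182]), 72, 'med|res|', np.float64(0.0006), 'free R mean', np.float64(0.0454))
hole
```

View pics/w8.png

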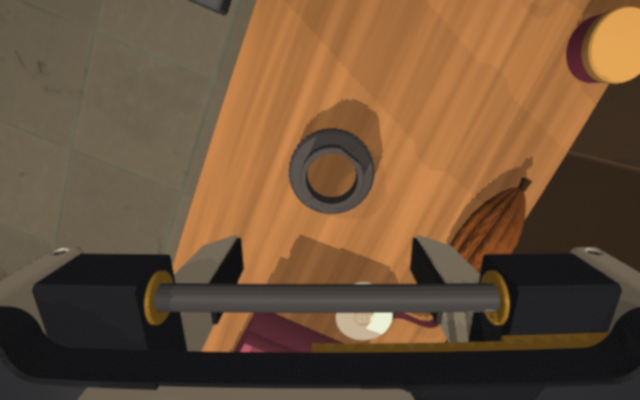

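The wrist view shows the ring at (332,172), with a cup at (365,310) and a dark red box behind the jaws. Next I'll find the flats and check clearances.

Run:
```python
from h import *
d=load('w8');X=world(d);c=np.array([.4664,-.3183])
P=X.reshape(-1,3);r=P[:,:2]-c;q=np.hypot(*r.T);a=np.degrees(np.arctan2(r[:,1],r[:,0]))%360
k=(P[:,2]>.041)&(P[:,2]<.05)&(q<.04)
prof=[];
for i in range(0,360,10):
    m=k&(a>=i)&(a<i+10);prof.append(np.percentile(q[m],96)*1e3)
print('collar outer r/10deg',np.round(prof,1))
prof=[]
for i in range(0,360,10):
    m=(q>.034)&(q<.045)&(a>=i)&(a<i+10)&(P[:,2]>.015);prof.append(np.percentile(P[m,2],90)*1e3)
print('skirt top z',np.round(prof,1))
# fit flat direction: model r(theta)
E=[];
for i in range(0,360,4):
    m=k&(a>=i)&(a<i+4)
    if m.sum()>5:E.append((i+2,np.percentile(q[m],95)))
E=np.array(E)
best=[]
for t in range(0,180):
    x=np.cos(np.radians(E[:,0]-t));mod=np.minimum(.032,.0295/np.maximum(abs(x),1e-6))
    e=E[:,1]-mod;best.append(np.std(e))
b=np.argsort(best)[:6];print('flat angle',b,np.array(best)[b],np.median(best))
for n in('s0','b0','w8'):
    Y=world(load(n));Q=Y[(Y[...,2]>.06)&(Y[...,2]<.15)&(np.hypot(Y[...,0]-c[0],Y[...,1]-c[1])<.2)]
    if len(Q): j=np.argmin(np.hypot(*(Q[:,:2]-c).T));print(n,'tall nearest',Q[j],np.hypot(*(Q[j,:2]-c)),Q.min(0),Q.max(0))
# rectified top crop
px=np.clip(r,-.055,.055)
u,v=332,172;cr=d['pixels'][v-50:v+50,u-50:u+50,::-1].astype(float)
cr=np.clip((cr-20)*3,0,255).astype(np.uint8)
cv2.imwrite('pics/ringcrop.png',cv2.resize(cr,(560,560),interpolation=cv2.INTER_CUBIC))
for du,dv in((40,0),(0,-40)):
    print(du,dv,X[v+dv,u+du])
```

```text
collar outer r/10deg [31.9 31.7 31.7 31.6 31.7 31.2 29.8 29.3 29.9 31.4 31.6 31.7 31.6 31.8
 31.6 31.8 31.6 31.7 31.7 31.8 31.6 31.8 31.8 31.7 30.4 29.7 29.7 31.2
 32.  31.6 32.1 32.  31.5 31.9 31.7 31.9]
skirt top z [251.9 263.1 272.1 278.1 310.8 311.  309.7 285.3  28.   27.8  28.1  28.2
  28.   27.9 283.8 286.  311.2 312.2  28.1  28.   27.9  27.8  28.2  28.1
  28.1  28.5  27.8  27.7  28.1  28.   27.4  27.9  28.   28.   27.9  28. ]
flat angle [75 76 74 77 73 78] [0.00028119 0.00028158 0.00029035 0.00029706 0.00030996 0.00032458] 0.0012656288200710165
40 0 [ 0.50540699 -0.2997753   0.02661272]
0 -40 [ 0.44985483 -0.27785887  0.02709796]
```

View pics/ringcrop.png

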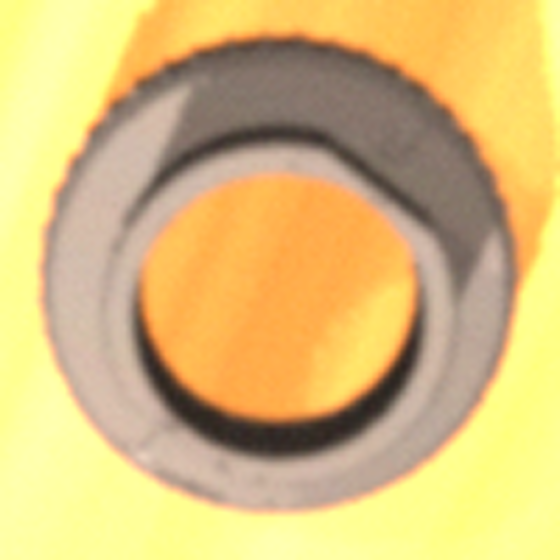

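>>> jog_arm(commands="-1 0.0035 0.006 -0.04 0 0 0.0208;-1 0.0035 0.006 -0.04 0 0 0.0208;-1 0 0 -0.06 0 0 0.0208;-1 0 0 -0.06 0 0 0.0208;-1 0 0 -0.06 0 0 0.0208")

```text
clock: 8.6
position: [0.4694, -0.3125, 0.1227]
ee_rot: [-2.702, -1.6, -0.001]
force: [-0.1, -0.3, -0.5]
width: 1.003
```

>>> jog_arm(commands="-1 0 0 -0.04 0 0 0.0208;-1 0 0 0 0 0 0.0208;-1 0 0 0 0 0 0;-1 0 0 0 0 0 0;-1 0 0 0 0 0 0")

```text
clock: 9.1
position: [0.4691, -0.3142, 0.112]
ee_rot: [2.481, 1.926, 0.001]
force: [-0.2, -0.4, -0.1]
width: 1.005
```

```bash
cat >> h.py <<'E'
def jaw(o):
    M=cv2.Rodrigues(np.asarray(o['ee_rot'],float))[0];return np.degrees(np.arctan2(M[1,0],M[0,0])),np.degrees(np.arccos(-M[2,2]))
E
python3 - <<'E'
from h import *
o=status.observe();print(o['clock'],o['position'],jaw(o),o['joints'].round(2))
X=world(grab('wrist','w9'))
print('collar',arc(X,(.466,-.3185),.042,.049,.032,.024,.036)); print('skirt',arc(X,(.466,-.3185),.02,.029,.046,.036,.05))
E
```

```text
9.1 [ 0.46912844 -0.31418983  0.11201482] (np.float64(75.64757492031369), np.float64(0.02485991213012057)) [ 0.32  0.46  0.24  1.87 -0.14  0.82  1.95]
collar (array([ 0.4661, -0.3185]), 72, 'med|res|', np.float64(0.0006), 'free R mean', np.float64(0.031))
skirt (array([ 0.4662, -0.3187]), 72, 'med|res|', np.float64(0.0004), 'free R mean', np.float64(0.0455))
```

>>> jog_arm(commands="-1 -0.0097 -0.0147 -0.06 0 0 0;-1 0 0 -0.08 0 0 0;-1 0 0 -0.08 0 0 0;-1 0 0 -0.04 0 0 0;-1 0 0 -0.01 0 0 0")

```text
clock: 9.65
position: [0.4652, -0.3186, 0.0298]
ee_rot: [-2.479, -1.927, 0.001]
force: [-0.3, 0.1, 0.0]
width: 1.003
```

>>> jog_arm(commands="-0.6 0 0 0 0 0 0;-0.4 0 0 0 0 0 0;-0.2 0 0 0 0 0 0;0.3 0 0 0 0 0 0;0.3 0 0 0 0 0 0", force=35)

```text
clock: 10.15
position: [0.4661, -0.3192, 0.0314]
ee_rot: [2.479, 1.929, 0.001]
force: [-0.9, 0.5, 5.0]
width: 0.641
```

>>> jog_arm(commands="0.4 0 0 0.05 0 0 0;0.4 0 0 0.13 0 0 0;0.4 0 0 0.15 0 0 0;0.4 0 0 0.15 0 0 0;0.4 0.018 0.063 0.033 0 0 0")

```text
clock: 10.65
position: [0.4721, -0.3044, 0.1901]
ee_rot: [2.477, 1.919, 0.003]
force: [0.6, -0.3, -0.8]
width: 0.641
```

>>> jog_arm(commands="0.4 0.033 0.115 0 0 0 -0.0107;0.4 0.039 0.135 0 0 0 -0.0107;0.4 0.039 0.135 0 0 0 -0.0107;0.4 0.039 0.135 0 0 0 -0.0107;0.4 0.039 0.135 0 0 0 0")

```text
clock: 11.15
position: [0.5279, -0.1021, 0.1849]
ee_rot: [2.718, 1.576, 0.0]
force: [1.0, -0.9, -0.9]
width: 0.64
```

>>> jog_arm(commands="0.4 0.039 0.135 0 0 0 0;0.4 0.039 0.135 0 0 0 0;0.4 0.026 0.095 0 0 0 0;0.4 0 0 0 0 0 0;0.4 0 0 0 0 0 0")

```text
clock: 11.65
position: [0.5588, 0.0063, 0.1846]
ee_rot: [-2.714, -1.582, 0.001]
force: [0.1, -0.1, -1.8]
width: 0.64
```

Run:
```python
from h import *
o=status.observe();print(o['clock'],o['position'],jaw(o),o['joints'].round(2),o['width'])
d=grab('wrist','w10');X=world(d)
z=X[...,2];k=np.hypot(X[...,0]-.5594,X[...,1]-.0058)<.06
h,e=np.histogram(z[k&(z>.08)&(z<.22)],np.arange(.08,.221,.004));print(dict(zip(e.round(3).tolist(),h.tolist())))
print('rim',arc(X,(.5594,.0058),.1025,.1088,.036,.0335,.039))
c=o['position'][:2]
print('skirt',arc(X,c,.172,.188,.046,.036,.05),'collar',arc(X,c,.194,.205,.032,.026,.035))
print('cap',arc(X,(.5594,.0058),.126,.135,.0195,.01,.022))
r=X[...,:2]-[.5594,.0058];q=np.hypot(r[...,0],r[...,1]);m=(q>.06)&(q<.09)&(z>.02)&(z<.08);a=np.degrees(np.arctan2(r[m][:,1],r[m][:,0]));print('handle',m.sum(),np.percentile(a,[5,50,95]) if m.sum() else '')
X=world(grab('side','b10'));z=X[...,2];r=X[...,:2]-[.5594,.0058];q=np.hypot(r[...,0],r[...,1]);m=(q>.06)&(q<.09)&(z>.02)&(z<.08);a=np.degrees(np.arctan2(r[m][:,1],r[m][:,0]));print('handle side',m.sum(),np.percentile(a,[5,50,95]) if m.sum() else '')
```

```text
11.65 [0.55883721 0.00628561 0.18457188] (np.float64(60.45991008595831), np.float64(0.030858126714180187)) [-0.27  0.37  0.22  1.8  -0.09  0.98  1.04] 0.6403508622143225
{0.08: 725, 0.084: 3, 0.088: 101, 0.092: 243, 0.096: 137, 0.1: 87, 0.104: 364, 0.108: 123, 0.112: 0, 0.116: 0, 0.12: 0, 0.124: 0, 0.128: 260, 0.132: 574, 0.136: 0, 0.14: 0, 0.144: 0, 0.148: 0, 0.152: 23, 0.156: 119, 0.16: 147, 0.164: 171, 0.168: 182, 0.172: 299, 0.176: 2537, 0.18: 3146, 0.184: 421, 0.188: 459, 0.192: 540, 0.196: 1524, 0.2: 1948, 0.204: 374, 0.208: 398, 0.212: 410, 0.216: 407}
rim (array([0.5587, 0.0066]), 21, 'med|res|', np.float64(0.0003), 'free R mean', np.float64(0.036))
skirt (array([0.559 , 0.0052]), 34, 'med|res|', np.float64(0.0002), 'free R mean', np.float64(0.046)) collar (array([0.5586, 0.0056]), 58, 'med|res|', np.float64(0.0005), 'free R mean', np.float64(0.0311))
cap (array([0.5581, 0.0065]), 28, 'med|res|', np.float64(0.0003), 'free R mean', np.float64(0.0194))
handle 147 [-107.89142274 -106.94912837 -103.73143042]
handle side 61 [-104.6314189  -101.76798384  -98.77879793]
```

View pics/w10.png

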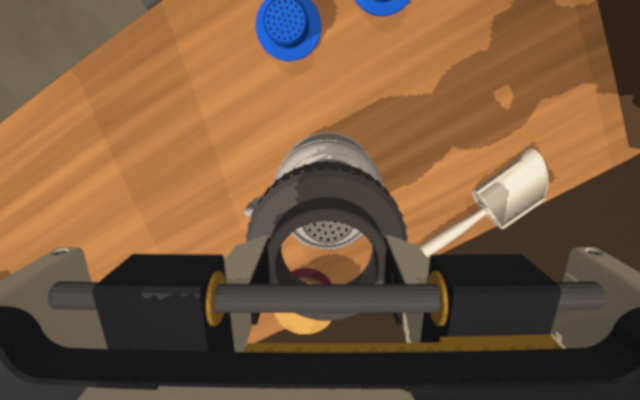

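The wrist view shows the ring held level at (325,230) over the pot, with the sieve cap visible through it and the handle tip at (250,210). I'll come down near the thread and check again.

>>> jog_arm(commands="0.4 0.001 0.003 -0.03 0 0 0;0.4 0 0 -0.06 0 0 0;0.4 0 0 -0.05 0 0 0;0.4 0 0 -0.025 0 0 0;0.4 0 0 0 0 0 0")

```text
clock: 12.25
position: [0.5584, 0.0059, 0.134]
ee_rot: [-2.716, -1.577, 0.003]
force: [-0.3, -0.0, -0.5]
width: 0.636
```

Run:
```python
from h import *
o=status.observe();print(o['clock'],o['position'],jaw(o),o['force'])
X=world(grab('wrist','w11'));c=o['position'][:2]
print('skirt',arc(X,c,.122,.139,.046,.036,.05),'collar',arc(X,c,.144,.155,.032,.026,.035))
r=np.hypot(X[...,0]-.5594,X[...,1]-.0058);m=(r>.036)&(r<.044)&(X[...,2]>.11)&(X[...,2]<.14);print('skirt top',np.median(X[...,2][m]))
print('body',arc(X,(.5594,.0058),.068,.082,.048,.043,.052),'cap',arc(X,(.5594,.0058),.126,.135,.0195,.01,.022))
```

```text
12.25 [0.55840323 0.00589781 0.13401868] (np.float64(60.29744954113888), np.float64(0.13338826722628086)) [-0.28505471 -0.03643838 -0.53541049]
skirt (array([0.5586, 0.0048]), 34, 'med|res|', np.float64(0.0001), 'free R mean', np.float64(0.046)) collar (array([0.5583, 0.0051]), 59, 'med|res|', np.float64(0.0005), 'free R mean', np.float64(0.0312))
skirt top 0.12975790294077866
body (array([0.5588, 0.0063]), 28, 'med|res|', np.float64(0.0001), 'free R mean', np.float64(0.048)) cap (array([0.5589, 0.0061]), 72, 'med|res|', np.float64(0.0004), 'free R mean', np.float64(0.0189))
```

>>> jog_arm(commands="0.4 0.0015 0.004 0 0 0 0;0.4 0 0 -0.012 0 0 0;0.4 0 0 -0.012 0 0 0;0.4 0 0 -0.012 0 0 0;0.4 0 0 -0.005 0 0 0")

```text
clock: 12.8
position: [0.5595, 0.0079, 0.1225]
ee_rot: [-2.715, -1.579, 0.001]
force: [-0.0, -0.3, -1.5]
width: 0.639
```

>>> jog_arm(commands="0.4 0 0 -0.003 0 0 0;0.4 0 0 -0.003 0 0 0;0.4 0 0 -0.002 0 0 0;0.4 0 0 0 0 0 0;0.4 0 0 0 0 0 0")

```text
clock: 13.3
position: [0.5599, 0.0079, 0.1209]
ee_rot: [2.716, 1.579, 0.0]
force: [-2.9, -0.2, 4.9]
width: 0.639
```

Run:
```python
from h import *
o=status.observe();print(o['clock'],o['position'],jaw(o),o['force'],o['ft_torque'])
X=world(grab('wrist','w12'));c=o['position'][:2]
print('skirt',arc(X,c,.11,.124,.046,.036,.05))
r=np.hypot(X[...,0]-.5594,X[...,1]-.0058);m=(r>.036)&(r<.044)&(X[...,2]>.1)&(X[...,2]<.13);print('skirt top',np.median(X[...,2][m]))
print('body',arc(X,(.5594,.0058),.068,.082,.048,.043,.052),'cap',arc(X,(.5594,.0058),.126,.135,.0195,.01,.022))
```

```text
13.3 [0.55985467 0.00785148 0.12090801] (np.float64(60.36252020428291), np.float64(0.018283187131509757)) [-2.89160816 -0.16812952  4.88933034] [-0.17501112  0.47325318 -0.04570751]
skirt (array([0.5601, 0.0067]), 34, 'med|res|', np.float64(0.0001), 'free R mean', np.float64(0.046))
skirt top 0.11656830240915941
body (array([0.5588, 0.0062]), 29, 'med|res|', np.float64(0.0001), 'free R mean', np.float64(0.0481)) cap (array([0.5579, 0.0068]), 72, 'med|res|', np.float64(0.0008), 'free R mean', np.float64(0.0179))
```

>>> jog_arm(commands="0.4 -0.003 -0.001 0 0 0 -0.01;0.4 0 0 -0.0012 0 0 -0.013;0.4 0 0 -0.0012 0 0 -0.013;0.4 0 0 -0.0012 0 0 -0.013;0.4 0 0 -0.0012 0 0 -0.013", force=45)

```text
clock: 13.85
position: [0.5592, 0.0077, 0.1191]
ee_rot: [2.972, 1.019, 0.001]
force: [-0.5, 0.1, -0.0]
width: 0.637
```

Run:
```python
from h import *
o=status.observe();print(o['clock'],o['position'],jaw(o),o['force'],o['ft_torque'])
```

```text
13.85 [0.55918056 0.00771686 0.1190857 ] (np.float64(37.860132955175395), np.float64(0.03569004836310882)) [-0.46534826  0.1030965  -0.01370555] [0.04807666 0.03875107 0.00816045]
```

>>> jog_arm(commands="0.4 0 0 -0.0014 0 0 -0.013;0.4 0 0 -0.0014 0 0 -0.013;0.4 0 0 -0.0014 0 0 -0.013;0.4 0 0 -0.0014 0 0 -0.013;0.4 0 0 -0.0014 0 0 -0.013")

```text
clock: 14.35
position: [0.559, 0.0076, 0.1168]
ee_rot: [3.116, 0.395, 0.0]
force: [0.1, 0.1, -1.5]
width: 0.638
```

Run:
```python
from h import *
o=status.observe();print(o['clock'],o['position'],jaw(o),o['force'],o['ft_torque'])
```

```text
14.35 [0.5590464  0.00760204 0.11682823] (np.float64(14.460211197046188), np.float64(0.01881602286022499)) [ 0.0851835   0.08344742 -1.52977629] [-0.04933964 -0.08470242  0.02049711]
```

>>> jog_arm(commands="0.4 0 0 -0.0014 0 0 -0.013;0.4 0 0 -0.0014 0 0 -0.013;0.4 0 0 -0.0005 0 0 -0.012;0.4 0 0 -0.0005 0 0 -0.012;0.4 0 0 0 0 0 0")

```text
clock: 14.85
position: [0.5598, 0.0076, 0.1164]
ee_rot: [3.14, -0.096, 0.003]
force: [-0.4, -0.4, 5.0]
width: 0.634
```

Run:
```python
from h import *
o=status.observe();print(o['clock'],o['position'],jaw(o),o['force'],o['ft_torque'])
X=world(grab('wrist','w13'));c=o['position'][:2]
r=np.hypot(X[...,0]-.5594,X[...,1]-.0058);m=(r>.036)&(r<.044)&(X[...,2]>.1)&(X[...,2]<.13);print('skirt top',np.median(X[...,2][m]))
for n in('scene','side'):
    X=world(grab(n,n[:2]+'13'));z=X[...,2];r=X[...,:2]-[.5594,.0058];q=np.hypot(r[...,0],r[...,1]);m=(q>.06)&(q<.09)&(z>.02)&(z<.07);a=np.degrees(np.arctan2(r[m][:,1],r[m][:,0]));print('handle',n,m.sum(),np.percentile(a,[5,50,95]))
```

```text
14.85 [0.55977208 0.007582   0.11638856] (np.float64(-3.5029437864763633), np.float64(0.10023232915459751)) [-0.40741462 -0.36909429  4.95738276] [-0.11599686  0.19957446  0.0207686 ]
skirt top 0.11217463827624131
handle scene 64 [-107.25050437 -105.04288016 -101.44039436]
handle side 55 [-104.59301602 -101.55312318  -98.96821808]
```

>>> jog_arm(commands="0.4 0 0 0 0 0 -0.01;0.4 0 0 0 0 0 -0.01;0.4 0 0 0 0 0 -0.008;0.4 0 0 0 0 0 0;0.4 0 0 0 0 0 0")

```text
clock: 15.5
position: [0.5597, 0.0074, 0.1164]
ee_rot: [-3.12, 0.368, -0.003]
force: [-0.0, -2.1, 5.7]
width: 0.636
```

```bash
cat > chk.py <<'E'
from h import *
import sys
t=sys.argv[1];o=status.observe();print(o['clock'],o['position'],jaw(o),o['force'],o['ft_torque'])
X=world(grab('wrist','w'+t))
r=np.hypot(X[...,0]-.5594,X[...,1]-.0058);m=(r>.036)&(r<.044)&(X[...,2]>.1)&(X[...,2]<.13);P=X[m];print('skirt top',np.median(P[:,2]),np.linalg.lstsq(np.c_[P[:,:2]-[.5594,.0058],np.ones(len(P))],P[:,2],rcond=None)[0].round(4))
for n in('scene','side'):
    X=world(grab(n,n[:2]+t));z=X[...,2];r=X[...,:2]-[.5594,.0058];q=np.hypot(r[...,0],r[...,1]);m=(q>.06)&(q<.09)&(z>.02)&(z<.07);a=np.degrees(np.arctan2(r[m][:,1],r[m][:,0]));print('handle',n,m.sum(),np.percentile(a,[5,50,95]))
E
python3 chk.py 14
```

```text
15.5 [0.55972348 0.0074407  0.11638643] (np.float64(-13.440736086025568), np.float64(0.0984353229433562)) [-0.04328577 -2.09398041  5.65040395] [-0.10342608  0.18252073 -0.0984583 ]
skirt top 0.11212789721006829 [-0.0402 -0.1324  0.1168]
handle scene 64 [-107.24780005 -104.99974223 -101.66792068]
handle side 52 [-104.78244855 -101.6156412   -98.83051925]
```

>>> jog_arm(commands="0.4 0 0 0 0 0 -0.007;0.4 0 0 0 0 0 -0.007;0.4 0 0 0 0 0 0;0.4 0 0 0 0 0 0;0.4 0 0 0 0 0 0")

```text
clock: 16.15
position: [0.5597, 0.0075, 0.1164]
ee_rot: [-3.1, 0.504, -0.003]
force: [0.1, -0.9, 4.8]
width: 0.641
```

```bash
python3 chk.py 15
```

```text
16.15 [0.55971234 0.00749812 0.11637227] (np.float64(-18.48047984924164), np.float64(0.0960462414646662)) [ 0.11279204 -0.90976787  4.84332946] [-0.11712831  0.19905254 -0.21586308]
skirt top 0.1121214170533241 [-0.052  -0.1267  0.1168]
handle scene 61 [-110.84866756 -108.3679913  -104.83782178]
handle side 56 [-107.99680839 -104.96925241 -102.31070256]
```

The handle has turned 3.4° with the ring, which means the ring is at the stop. It's also at full depth: the skirt top reads 112.1 mm, less about 1 mm of bias, against 111 mm expected. I'll release it now.

>>> jog_arm(commands="0 0 0 0 0 0 0;-0.6 0 0 0 0 0 0;-0.8 0 0 0 0 0 0;-0.8 0 0 0.03 0 0 0;-0.8 0 0 0.1 0 0 0")

```text
clock: 16.8
position: [0.557, 0.0077, 0.1534]
ee_rot: [3.099, -0.504, -0.008]
force: [-0.1, 0.1, 0.2]
width: 0.891
```

>>> jog_arm(commands="-0.8 0 0 0.15 0 0 0;-0.8 0 0 0.15 0 0 0;-0.8 0 0 0 0 0 0;-0.8 0 0 0 0 0 0;-0.8 0 0 0 0 0 0")

```text
clock: 17.3
position: [0.5582, 0.0078, 0.2443]
ee_rot: [3.101, -0.504, -0.002]
force: [1.1, -0.2, -0.5]
width: 0.898
```

```bash
python3 chk.py 16
python3 - <<'E'
from h import *
X=world(load('w16'));z=X[...,2];r=X[...,:2]-[.5592,.006];q=np.hypot(r[...,0],r[...,1])
P=X[(q>.036)&(q<.044)&(z>.105)&(z<.118)];print('skirt plane',np.linalg.lstsq(np.c_[P[:,:2]-[.5592,.006],np.ones(len(P))],P[:,2],rcond=None)[0].round(4))
k=(q>.027)&(q<.0285)&(z>.125)&(z<.14);print('collar top',np.median(z[k]),'cap',np.median(z[(q<.017)&(z>.12)&(z<.14)]))
print('skirt',arc(X,(.5592,.006),.105,.118,.046,.036,.05),'body',arc(X,(.5592,.006),.068,.082,.048,.043,.052))
a=np.degrees(np.arctan2(r[...,1],r[...,0]));k=(z>.126)&(z<.136)&(q<.036);E=[]
for i in range(-180,180,4):
    m=k&(a>=i)&(a<i+4)
    if m.sum()>5:E.append((i+2,np.percentile(q[m],95)))
E=np.array(E);s=[np.std(E[:,1]-np.minimum(.032,.0295/np.maximum(abs(np.cos(np.radians(E[:,0]-t))),1e-6))) for t in range(-90,90)]
b=np.argsort(s)[:5];print('flat',b-90,np.array(s)[b])
w=load('w16')['pixels'];s2=load('sc16')['pixels']
cv2.imwrite('pics/final.png',np.hstack([cv2.resize(s2[130:260,160:420],(520,260)),cv2.resize(w,(270,260))])[:,:,::-1])
E
```

```text
17.3 [0.55824593 0.00775664 0.24428507] (np.float64(-18.46245602708084), np.float64(0.07078183927767369)) [ 1.0986234  -0.23309921 -0.53526427] [-0.07365933  0.08824416 -0.05087474]
skirt top 0.11210511599999473 [-0.0052  0.0002  0.1121]
handle scene 65 [-110.81648321 -108.50645756 -104.96162995]
handle side 56 [-107.95434374 -105.16420633 -102.28103052]
skirt plane [-0.0048 -0.0011  0.1121]
collar top 0.13216981989468102 cap 0.13263753791361138
skirt (array([0.5584, 0.0062]), 72, 'med|res|', np.float64(0.0005), 'free R mean', np.float64(0.0455)) body (array([0.5594, 0.0064]), 27, 'med|res|', np.float64(0.0001), 'free R mean', np.float64(0.048))
flat [-18 -19 -17 -20 -16] [0.00067997 0.00068042 0.0006849  0.00068723 0.0006945 ]
```

View pics/final.png

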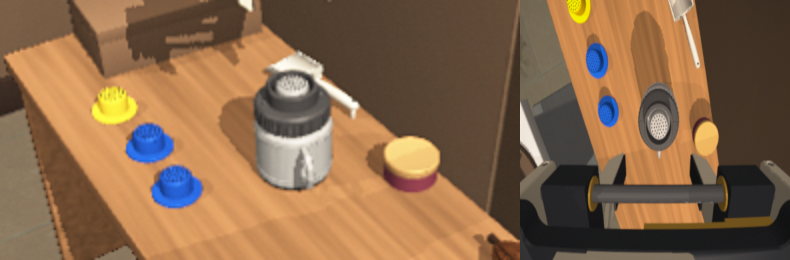

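The final view shows the shaker upright with the ring level and down at (292,105), the sieve cap showing through it, and the bystanders in place.

```bash
python3 -c "
from cell import arm;print(arm.sign_off())"
```

```text
the job is handed in; nothing more can be done
None
```

The cocoa shaker is back together and standing upright, and I handed the job in at about 17.5 s of the 54 s allowed. No verdict comes back at sign-off.

- **Sieve:** I seated the grey sieve in the mouth. After release it lay flat, about 1.4 mm proud of the rim in the depth images (1 mm nominal, calibration good to about 2 mm).
- **Ring:** I set the ring on about 75° anticlockwise of tight and screwed it down, sinking with the thread. Near the end the handle turned about 3° with it, so it had reached the stop.
- **Last checks:**
    - After letting go, the ring was level.
    - Its skirt top measured 112 mm high, and the depth images read about 1 mm high, against 111 mm expected.
    - Its flats were at -18°, square to the handle at about -108°.
    - The scoop and tin looked unmoved in the last picture. The pod was mostly outside that crop, but the arm never went near it.
- **Small disagreements:**
    - The ring sank about 4.5 mm by measurement rather than 5 mm, though its final height agrees with fully down.
    - The wrist torque at the stop was only about 0.2 N m, so "tight" rests mainly on the handle starting to turn.
    - The last circle fits put the ring and pot centres about 1 mm apart, which is within calibration.

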